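Show the camera the port under a tester clamp in an inspection mirror

ROBOT

A 6-joint arm with a two-finger parallel gripper is mounted at the origin on the work surface. World frame = base frame: x ahead of the robot, y to its left, z up, the work surface at z = 0. Lengths are in m, angles in degrees, forces in N, time in s.
With the tool pointing down it reaches from about 0.375 to 0.9 m from the base axis. Payload 3.1 kg.
Tool frame: the origin (TCP) lies on the centre line of the jaws, within the pads' length; the fingertips stand 17 mm ahead of it and the grasp point (between the pads) lies 2 mm behind it; z points along the fingers, y is the line along which they close (so a half turn about z gives the same grasp; the last joint's range is limited). The gripper opens to 87 mm and grips with 3 to 60 N. Pads are 19 mm wide; open, the fingers measure 117 mm over their backs; the gripper's body (75 mm by 190 mm) begins 51 mm behind the grasp point.
Start: joints at [64.887, 30.224, 82.088, -0, 67.689, -10.227], TCP at [0.161, 0.604, 0.24] pointing down, gripper open.
Joint ranges: [-176.69, 176.69], [-43.24, 126.21], [12.49, 139.97], [-82, 262], [0, 151.66], [-163.58, 163.58]. Speed limits (degrees/s): [159.86, 159.86, 180, 180, 180, 180].

INTERFACE

Orientations are given as a 3x3 rotation matrix whose columns are the frame's x, y, z axes.
In Python, from rig import bot, imaging, finder gives the robot as it stands. The module is installed in compiled form; this text tells all that it offers.
- The arm moves only by the tool play_rows, never from a script. Its argument "motion" is a list that holds one entry, the list of rows, each a list of 6 numbers: the shift along the tool's x, y, z in shares of 0.3 m (1.0 is 0.3 m), then the turn, a rotation vector about the tool's x, y, z in normalised numbers (1 is 2 rad). In form: [[[dx, dy, dz, wx, wy, wz], ...]]. A call has 1 to 8 rows; each row is the pose to reach, as a shift and turn from the pose commanded when the call began, along the tool's axes at that moment; what a row does not reach only later rows make up. A row lasts 1/12 s, in which the tool goes at most 41.7 mm and 7.16 degrees, less where a joint would pass 70% of its speed; a pose out of reach is approached as far as the arm can. A shift or turn number past 1, either way, is cut back to 1. A call with a gripper value outside its range is refused whole. "fingers" is the finger opening in m, from 0 to 0.087, set as the call begins (left out, the last holds). The fingers move at their own pace and stop on an object; the grip force is fixed at half the most. Time passes only in rows, so rows that repeat a pose let the fingers close. It gives the time, the measured TCP pose, the force, the opening and the grip force at its end, in the units of the state.
- bot.read_state(): the state, without advancing time (a new reading comes with each control period).
- imaging.capture(name): name is "side" or "top" or "wrist"; returns a dict with "frame" (400x640x3 uint8, red, green, blue), "camera_matrix" (3x3 intrinsics, pixels), "R" (3x3) and "t" (3): a world point X has camera coordinates R X + t. Camera axes: x right, y down, z forward; pixel columns grow to the right and rows downward; lengths in m; the calibration is good to about 2 mm. A picture is of the moment at which its call begins. There is no depth.
- bot.hand_in(): hands the job in; it is judged then, once.
Trained networks look in the newest picture that a camera, given by its name, has taken for a name from the list of things; names that differ only in an ending like _2 or _b are one class to them, and where a whole thing is asked for, a point or a joint stands for the part that bears it (a point fixed in the world has none). Each returns a list of dicts, best first, with "confidence" (0 to 1); they miss things now and then, are a little off and sometimes report something else, mostly with a low value. They report only what shows in the picture. A call takes as long as a camera call.
- finder.recognise(camera, name): "at" ([x, y, z] in m, in world coordinates, good to about 4 mm: the middle of the surface that is visible of it).
- finder.outline_of(camera, name): "pixels" (400x640 bool, what is visible of it).
The state is a dict: "time_s": time; "joint_positions": joint angles; "qvel": joint speeds; "tau": joint torques, N m; "position": TCP position; "tcp_rot": TCP orientation; "force": force on the tool from outside, world axes, zero at the start; "moment": the same for the moment, N m; "opening": opening from 0.0 (shut) to 1.0 (fully open); "grasp_force": force on a finger pad.
Only numpy, scipy, OpenCV 4.12 (cv2) and the standard library are available. Lean on these libraries where they do the work, as an engineer would, in place of code of your own. Each camera call takes 0.05 s, during which the arm holds its last target. There are 200 camera calls.

TASK

Pick up the inspection mirror from the bench by its handle and hold its glass in the gap under the tester's raised clamp plate, at the point the bench camera is aimed at, angled so that the camera sees the brass port in the middle of the plate's underside reflected whole in the glass. Do not touch the tester or the camera with mirror or arm, and leave the other things on the bench where they are. Finish while still holding the mirror steady there in the gripper: do not put it down or let go.

Things in the scene. Friction and masses are not known exactly. Their poses are not given: they have to be found in the camera images.
- mirror: inspection mirror, one rigid loose tool 334 mm long, 135 g, lying flat, glass up. Origin: under the middle of its handle, on the bench as it lies; x along the tool to the glass, z out of the glass. Black ribbed handle, 18 x 18 mm square bar, x -60 to 60, z 0 to 18 mm. A thin steel stalk on the same axis leads to the frame, 80 x 64 x 6 mm, x 187 to 267, z 6 to 12 mm. Balances near x = 40 mm.
- handle (a point): middle of the mirror's handle, 9 mm up z from the mirror's origin; a good place to grip. The flat glass, 72 mm (x) by 56 mm (y), has the middle of its face 227 mm along x and 12.6 mm up z from the mirror's origin and faces along z.
- tester: hydrostatic tester, fixed silver machine. Origin: on the bench under the clamp axis; front faces -x, z up. Base y -180 to 180, x -175 (bowed front) to 285 mm, flat deck 120 mm above the bench. On it, on the axis, the lower clamp, a steel cup 114 mm across (foot 132), top at 152 mm. Column behind: x 120 to 285, y -100 to 100 mm, up to the head. The gap between the clamps is open to front and sides.
- head (a point): tester head: the middle of the underside of the overhanging head, on the clamp axis, 370 mm above the bench. The head reaches x -88 to 285, y -95 to 95 mm in the tester's frame and up to 480 mm, with a hand wheel on top to 610 mm. From it hangs on a screw and four bent legs the raised clamp plate, 110 mm across, 292 to 311 mm above the bench.
- port (a point): the lower end of the brass port, 16 mm across, which points straight down from the middle of the underside of the raised clamp plate, on the clamp axis, 285 mm above the bench: what the camera must see in the mirror
- view (a point): point on the clamp axis at which the camera is aimed, 200 mm above the bench, 85 mm straight below the port: where the middle of the glass belongs
- camera: small grey box camera on a slim post, fixed, beside the front of the tester. Origin: on the bench under the clamp axis, as the tester's; its x points level from that axis to the camera, z up. Front of the lens at x = 230 mm, 333 mm above the bench, looking down at the view point 30 degrees below level. Box 46 mm wide, back to x = 317 mm, up to 400 mm; post at x = 278 mm, foot 70 mm across.
- bisector (a point): imaginary point in the air on the line from port to lens, 24 percent of the way from the port. Seen from the view point it halves the angle between port and lens (30 degrees from upright, towards the camera): with the glass at the view point, the camera sees the port in mid-glass when the glass faces this point.
- gauge: hand-held pressure gauge, a round black puck 84 mm across and 35 mm high with a short brass nipple, lying on the bench; origin under its middle. To be left alone.
- weight: steel calibration weight with a knob, 48 mm across, 44 mm high; origin under its middle. To be left alone.
- jar: amber glass jar with a white lid, 60 mm across, 70 mm high; origin under its middle. To be left alone.

How it is judged:
By the outcome, as a careful person would: the job done as asked, in the order asked, and still so for the second after the job is handed in, while the arm keeps its last pose, push and grip.
It also fails if it takes over 40 s, if anything falls off the work surface, if the arm or the gripper's body presses on something with over 40 N, if the wrist force passes 120 N, or if a joint passes its speed limit or range.

## Working session

There is one attempt and no reset: what is moved stays moved. The work goes in short steps, Python scripts to look and compute and a tool call to move; the robot and the scene stay as the last step left them, time stands still between calls to the robot, and variables do not carry over. Pictures are saved under pics/ and viewed, at most 10 in all, crops included, and the job is handed in when it is done.

Besides the shell and the picture viewer there is one more tool, called after "Request:" as name(argument=value, ...), one argument or row to a line, values as JSON. play_rows: Moves the arm, as the interface text tells. Its arguments: {"type":"object","properties":{"motion":{"type":"array"},"fingers":{"type":"number"}},"required":["motion"]}

```bash
mkdir -p pics
cat > h.py <<'E'
import numpy as np, cv2
from rig import bot, imaging, finder
def cap(n,save=None):
    c=imaging.capture(n)
    if save: cv2.imwrite('pics/'+save,c['frame'][:,:,::-1])
    return c
def pix(c,X):
    p=c['camera_matrix']@(c['R']@np.array(X)+c['t']); return p[:2]/p[2]
def ray(c,uv):
    d=c['R'].T@np.linalg.inv(c['camera_matrix'])@np.array([*uv,1.]); return -c['R'].T@c['t'], d/np.linalg.norm(d)
def onz(c,uv,z):
    o,d=ray(c,uv); return o+d*(z-o[2])/d[2]
def tri(a,ua,b,ub):
    A=[];B=[]
    for c,u in((a,ua),(b,ub)):
        o,d=ray(c,u);P=np.eye(3)-np.outer(d,d);A.append(P);B.append(P@o)
    return np.linalg.solve(sum(A),sum(B))
E
python3 - <<'E'
from h import *
np.set_printoptions(precision=4,suppress=True)
s=bot.read_state();print(s['position'],s['tcp_rot'],s['time_s'])
ims=[]
for n in('side','top','wrist'):
    c=cap(n,n+'0.png')
    print(n,-c['R'].T@c['t'],c['R'][2])
    for k in('mirror','handle','tester','head','port','camera','gauge','weight','jar'):
        r=finder.recognise(n,k)
        if r: print(k,[(np.round(q['at'],3).tolist(),round(q['confidence'],2)) for q in r[:2]])
E
```

```text
[0.1602 0.6034 0.2386] [[-0.9665  0.2568 -0.0009]
 [ 0.2568  0.9665 -0.0019]
 [ 0.0004 -0.0021 -1.    ]] 0.0
side [0.1844 0.0443 1.1196] [ 0.3532  0.0151 -0.9354]
mirror [([0.646, 0.435, 0.009], 0.66)]
handle [([0.645, 0.434, 0.01], 0.73), ([0.534, -0.179, 0.483], 0.71)]
tester [([0.53, -0.178, 0.48], 0.63)]
head [([0.53, -0.178, 0.48], 0.88)]
port [([0.534, -0.18, 0.48], 0.72)]
camera [([0.896, -0.054, 0.35], 0.84)]
gauge [([0.365, 0.109, 0.037], 0.74), ([0.649, 0.431, 0.01], 0.32)]
jar [([0.306, 0.288, 0.073], 0.65)]
top [0.282  0.0364 1.1464] [ 0.2344 -0.0106 -0.9721]
mirror [([0.65, 0.429, 0.011], 0.76)]
handle [([0.647, 0.434, 0.012], 0.73)]
tester [([0.543, -0.179, 0.478], 0.59)]
head [([0.542, -0.18, 0.482], 0.79), ([0.646, 0.433, 0.012], 0.33)]
port [([0.542, -0.178, 0.482], 0.65)]
camera [([0.892, -0.057, 0.354], 0.92)]
gauge [([0.364, 0.111, 0.037], 0.81)]
weight [([0.65, 0.429, 0.013], 0.25)]
jar [([0.315, 0.29, 0.071], 0.6)]
wrist [0.0844 0.6243 0.3851] [ 0.2733 -0.0729 -0.9592]
```

View pics/top0.png

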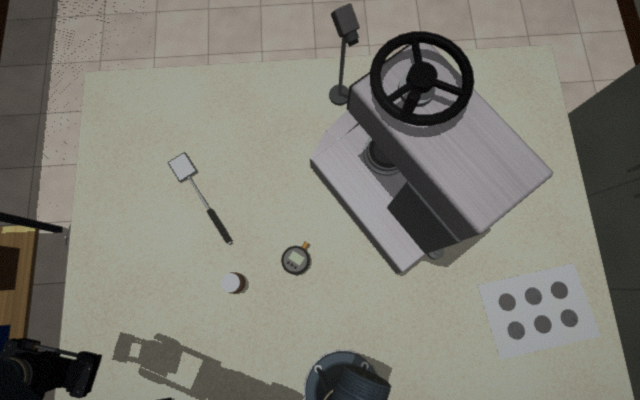

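View pics/side0.png

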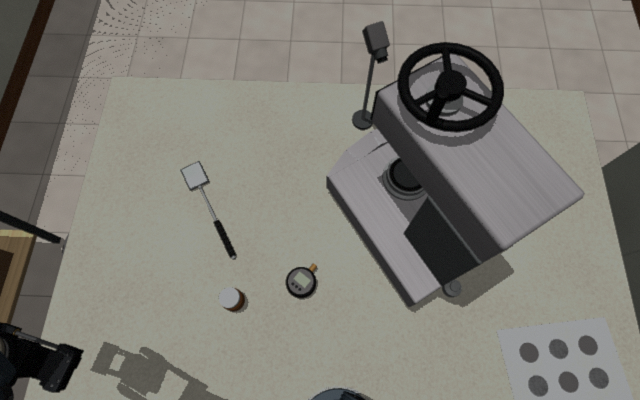

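Run:
```python
import cv2,numpy as np
a=cv2.imread('pics/top0.png')[0:285,300:560]; b=cv2.imread('pics/side0.png')[15:310,320:590]
f=lambda i:cv2.resize(i,(400,int(i.shape[0]*400/i.shape[1])),interpolation=cv2.INTER_CUBIC)
A=cv2.resize(a,None,fx=2.1,fy=2.1,interpolation=cv2.INTER_CUBIC); cv2.imwrite('pics/ta.png',A)
B=cv2.resize(b,None,fx=2,fy=2,interpolation=cv2.INTER_CUBIC); cv2.imwrite('pics/sb.png',B)
```

```text
(no output)
```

View pics/ta.png

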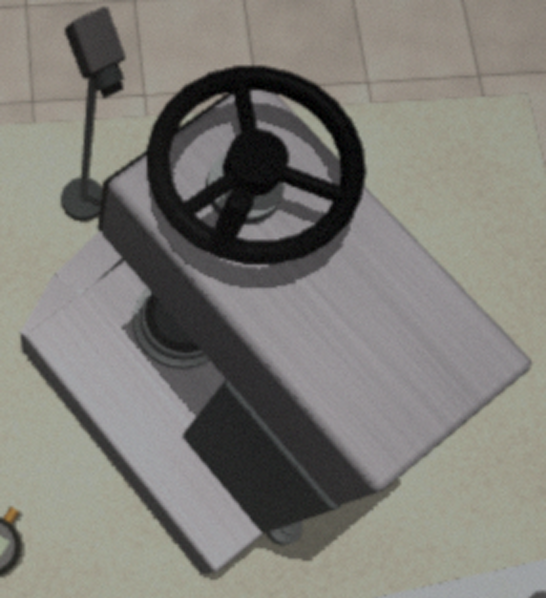

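View pics/sb.png

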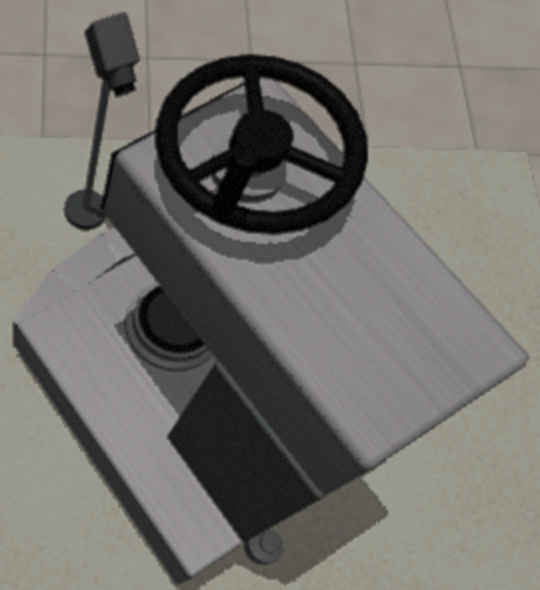

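```bash
cat > fit.py <<'E'
from h import *
from scipy.optimize import least_squares
np.set_printoptions(precision=4,suppress=True)
T=cap('top');S=cap('side')
P=np.array([[285,-95,480],[285,95,480],[-88,-95,480],[120,-100,120],[285,-180,120]])/1e3
tp=np.array([[378,490],[530,367],[106,182],[185,435],[213,575]])/2.1+[300,0]
sp=np.array([[368,472],[527,358],[113,154],[168,437],[184,580]])/2+[320,15]
C=np.array([[278,0,5],[230,0,333]])/1e3
ct=np.array([[82,200],[112,90]])/2.1+[300,0]; cs=np.array([[84,209],[124,89]])/2+[320,15]
def W(p,yaw,L):
    c,s=np.cos(yaw),np.sin(yaw);return L@np.array([[c,s,0],[-s,c,0],[0,0,1]])+[p[0],p[1],0]
def res(p):
    r=[]
    for X,t,s in zip(W(p,p[2],P),tp,sp): r+=[pix(T,X)-t,pix(S,X)-s]
    for X,t,s in zip(W(p,p[3],C),ct,cs): r+=[pix(T,X)-t,pix(S,X)-s]
    return np.ravel(r)
q=least_squares(res,[.6,-.17,np.radians(-135),np.radians(30)],loss='soft_l1')
print(q.x[:2],np.degrees(q.x[2:]));print(res(q.x).reshape(-1,4))
# mirror masks
for n,c in(('top',T),('side',S)):
    for k in('mirror','handle'):
        r=finder.outline_of(n,k)
        if not r: continue
        m=r[0]['pixels'];v,u=np.nonzero(m)
        pts=np.array([onz(c,(a,b),.01)[:2] for a,b in zip(u,v)])
        mu=pts.mean(0);w,V=np.linalg.eigh(np.cov(pts.T));d=V[:,1];d=d*np.sign(d[0]);pr=(pts-mu)@d
        print(n,k,r[0]['confidence'],mu,d,np.degrees(np.arctan2(d[1],d[0])),mu+d*pr.min(),mu+d*pr.max(),pr.max()-pr.min())
        if k=='mirror':
            # dark pixels = handle
            g=c['frame'].mean(2)[v,u];h=pts[(g<70)&(pr<.02)]
            if len(h)>10:
                w,V=np.linalg.eigh(np.cov(h.T));print(' dark handle',len(h),h.mean(0),V[:,1],np.ptp((h-h.mean(0))@V[:,1]))
E
python3 fit.py
```

```text
[ 0.6407 -0.1653] [-146.2494   23.2001]
[[-0.1882  3.1161 -0.1683  0.4198]
 [ 3.8656 -1.2747  5.0766  0.7891]
 [-2.2597 -1.9701 -1.2826 -2.7218]
 [-2.9899  0.0812 -2.0498 -0.9619]
 [ 0.2005 -0.274   2.7197 -0.5037]
 [-0.2962 -0.3718  0.4703  0.0408]
 [-0.089   1.6912  0.5392  2.0176]]
top mirror 0.97 [0.6125 0.4169] [0.8569 0.5155] 31.03288874979856 [0.4306 0.3074] [0.7131 0.4774] 0.3296731258396215
 dark handle 217 [0.4853 0.3403] [-0.8566 -0.516 ] 0.11787502943861393
top handle 0.77 [0.6078 0.4128] [0.8613 0.508 ] 30.532799580222417 [0.4258 0.3054] [0.7138 0.4753] 0.33435105636204565
side mirror 0.91 [0.5995 0.4121] [0.8575 0.5145] 30.964259793708678 [0.4242 0.307 ] [0.7116 0.4794] 0.3351351585450988
 dark handle 253 [0.4824 0.3405] [-0.8534 -0.5212] 0.1285269851234127
side handle 0.72 [0.608  0.4169] [0.8578 0.5141] 30.93485128135203 [0.4265 0.3082] [0.7117 0.4791] 0.3325042204954324
```

```bash
cat >> h.py <<'E'
from scipy.spatial.transform import Rotation as Ro
def down(yaw_y):  # tool pointing down, tool y at azimuth yaw_y deg
    a=np.radians(yaw_y);y=np.array([np.cos(a),np.sin(a),0]);z=np.array([0,0,-1.]);return np.c_[np.cross(y,z),y,z]
def go(p0,R0,p1,R1):
    R0=np.array(R0);return np.round(np.r_[R0.T@(np.array(p1)-p0),Ro.from_matrix(R0.T@R1).as_rotvec(degrees=True)],4)
E
python3 - <<'E'
from h import *
s=bot.read_state()
p0=[.161,.604,.24];R0=down(75.1)
print(R0,go(p0,R0,[.484,.341,.2],down(121)))
E
```

```text
[[-0.96637608  0.25713279  0.        ]
 [ 0.25713279  0.96637608  0.        ]
 [ 0.          0.         -1.        ]] [-3.798e-01 -1.711e-01  4.000e-02  0.000e+00  0.000e+00 -4.590e+01]
```

The manual's scale: shifts go in shares of 0.3 m and turns go in shares of 2 rad. Converting my numbers, -0.19 m is -0.6333, -0.175 m is -0.5833, -23 degrees is -0.2007.

Request:
play_rows(
  motion=[
    [[-0.1, -0.0433, 0.01, 0, 0, -0.0349], [-0.2, -0.09, 0.02, 0, 0, -0.0698], [-0.3, -0.1333, 0.0333, 0, 0, -0.1047], [-0.4, -0.1833, 0.0433, 0, 0, -0.1309], [-0.5, -0.2333, 0.0533, 0, 0, -0.1571], [-0.5833, -0.2667, 0.06, 0, 0, -0.1833], [-0.6333, -0.2867, 0.0667, 0, 0, -0.2007], [-0.6333, -0.2867, 0.0667, 0, 0, -0.2007]],
  ],
  fingers=0.06,
)

```text
time_s: 2.47
position: [0.3249, 0.4701, 0.2193]
tcp_rot: [[-0.99, -0.138, 0.001], [-0.138, 0.99, -0.001], [-0.001, -0.001, -1.0]]
force: [-1.0, 0.3, -0.5]
opening: 0.694
grasp_force: 0.0
```

Run:
```python
from h import *
s=bot.read_state();print(s['position'],s['time_s'])
R0=down(75.1);p=np.array([.161,.604,.24])+R0@[-.19,-.086,.02]
print(p,go(p,down(98.1),[.484,.341,.2],down(121)))
```

```text
[0.32491013 0.4701236  0.21929054] 2.4667
[0.32249803 0.47203643 0.22      ] [-1.414e-01 -1.525e-01  2.000e-02  0.000e+00  0.000e+00 -2.290e+01]
```

Scaled: -0.15 m is -0.5, 0.02 m is 0.0667, -22.9 degrees is -0.1998.

Request:
play_rows(
  motion=[
    [[-0.08, -0.0833, 0.01, 0, 0, -0.0349], [-0.16, -0.1733, 0.02, 0, 0, -0.0698], [-0.24, -0.26, 0.0333, 0, 0, -0.1047], [-0.32, -0.3467, 0.0433, 0, 0, -0.1396], [-0.3933, -0.4233, 0.0533, 0, 0, -0.1658], [-0.4433, -0.48, 0.06, 0, 0, -0.1876], [-0.4633, -0.5, 0.0667, 0, 0, -0.1998], [-0.4633, -0.5, 0.0667, 0, 0, -0.1998]],
  ],
)

```text
time_s: 3.13
position: [0.4824, 0.3424, 0.1993]
tcp_rot: [[-0.859, -0.513, 0.0], [-0.513, 0.859, 0.0], [-0.0, -0.0, -1.0]]
force: [-0.4, 0.5, 0.5]
opening: 0.692
grasp_force: 0.0
```

Run:
```python
from h import *
np.set_printoptions(precision=4,suppress=True)
c=cap('wrist','w1.png');s=bot.read_state();print(s['position'],s['tcp_rot'],s['joint_positions'])
print(-c['R'].T@c['t'],c['R'][2])
for k in('mirror','handle'):
    print(k,finder.recognise('wrist',k)[:2])
```

```text
[0.481  0.3433 0.1994] [[-0.8584 -0.513  -0.0006]
 [-0.513   0.8584  0.0004]
 [ 0.0003  0.0007 -1.    ]] [ 24.6662  30.3698  89.4277   0.0423  60.223  -96.2198]
[0.4146 0.303  0.3448] [ 0.2432  0.1447 -0.9591]
mirror [{'at': [0.4988, 0.3464, 0.0146], 'confidence': 0.72}]
handle [{'at': [0.4958, 0.3432, 0.0173], 'confidence': 0.89}]
```

View pics/w1.png

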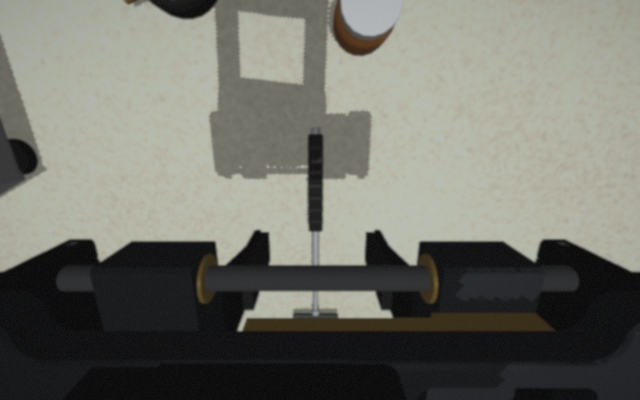

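Run:
```python
from h import *
np.set_printoptions(precision=4,suppress=True)
c=cap('wrist');s=bot.read_state();p=s['position'];R=np.array(s['tcp_rot'])
g=c['frame'].mean(2);b=g[125:240,300:332]<80
rows=[r+125 for r in range(115) if b[r].sum()>8];print(rows[0],rows[-1])
ce=[300+np.nonzero(b[r-125])[0].mean() for r in rows];k=np.polyfit(rows,ce,1)
e=[onz(c,(np.polyval(k,r),r),.018) for r in(rows[0],rows[-1])];m=(e[0]+e[1])/2
print(e,np.linalg.norm(e[1]-e[0]),m,np.degrees(np.arctan2(*(e[1]-e[0])[1::-1])))
print(p,R.T@(m-p))
T=cap('top')
q=tri(c,pix(c,[*m[:2],.018]),T,pix(T,[*onz(T,pix(T,[.484,.341,.018]),.018)]));print(q)
# height of the handle: triangulate mask centroids of the dark handle
v,u=np.nonzero(finder.outline_of('top','mirror')[0]['pixels']);gt=T['frame'].mean(2)[v,u]
sel=gt<70;print(tri(c,(np.polyval(k,(rows[0]+rows[-1])/2),(rows[0]+rows[-1])/2),T,(np.median(u[sel]),np.median(v[sel]))))
```

```text
135 231
[array([0.4312, 0.3097, 0.018 ]), array([0.5321, 0.3693, 0.018 ])] 0.11717250598125732 [0.4816 0.3395 0.018 ] 30.557867837148553
[0.4796 0.3442 0.1996] [ 0.0006 -0.0052  0.1816]
[0.4818 0.3392 0.0235]Traceback (most recent call last):
  File "<stdin>", line 13, in <module>
IndexError: list index out of range
```

Scaled: 0.178 m is 0.5933, -0.003 m is -0.01.

Request:
play_rows(
  motion=[
    [[0, -0.01, 0.1, 0, 0, 0], [0, -0.01, 0.2167, 0, 0, 0], [0, -0.01, 0.3333, 0, 0, 0], [0, -0.01, 0.4333, 0, 0, 0], [0, -0.01, 0.5167, 0, 0, 0], [0, -0.01, 0.5667, 0, 0, 0], [0, -0.01, 0.5933, 0, 0, 0], [0, -0.01, 0.5933, 0, 0, 0]],
  ],
)

```text
time_s: 4.1
position: [0.4809, 0.3408, 0.0199]
tcp_rot: [[-0.857, -0.516, -0.003], [-0.516, 0.857, -0.001], [0.003, 0.0, -1.0]]
force: [-0.0, -0.3, 0.2]
opening: 0.692
grasp_force: 0.0
```

Request:
play_rows(
  motion=[
    [[0, 0, 0, 0, 0, 0], [0, 0, 0, 0, 0, 0], [0, 0, 0, 0, 0, 0], [0, 0, 0, 0, 0, 0], [0, 0, 0, 0, 0, 0], [0, 0, 0, 0, 0, 0], [0, 0, 0, 0, 0, 0], [0, 0, 0, 0, 0, 0]],
  ],
  fingers=0.0,
)

```text
time_s: 4.77
position: [0.4825, 0.3406, 0.0218]
tcp_rot: [[-0.857, -0.515, 0.0], [-0.515, 0.857, 0.0], [-0.0, -0.0, -1.0]]
force: [-1.9, 1.2, 1.6]
opening: 0.2
grasp_force: 30.0
```

Scaled: -0.18 m is -0.6, -0.17 m is -0.5667.

Request:
play_rows(
  motion=[
    [[0, 0, -0.0333, 0, 0, 0], [0, 0, -0.1, 0, 0, 0], [0, 0, -0.2, 0, 0, 0], [0, 0, -0.3, 0, 0, 0], [0, 0, -0.4, 0, 0, 0], [0, 0, -0.5, 0, 0, 0], [0, 0, -0.5667, 0, 0, 0], [0, 0, -0.6, 0, 0, 0]],
  ],
)

```text
time_s: 5.43
position: [0.4835, 0.3412, 0.2053]
tcp_rot: [[-0.857, -0.515, 0.005], [-0.515, 0.857, 0.002], [-0.005, -0.001, -1.0]]
force: [0.5, 0.3, -0.8]
opening: 0.205
grasp_force: 30.0
```

Run:
```python
from h import *
np.set_printoptions(precision=4,suppress=True)
P=[]
for i in range(3):
    T=cap('top','t2.png');s=bot.read_state();P.append(s['position'])
print(np.array(P),s['tcp_rot'],s['force'],s['opening'])
p=np.mean(P,0);R=np.array(s['tcp_rot'])
# predicted glass centre if mirror x=-tool x, z=-tool z, handle point at grasp point
g=p-R[:,2]*.002-R[:,0]*.227-R[:,2]*.0036
S=cap('side','s2.png')
for c in(T,S): print('pred glass px',pix(c,g))
a=cv2.imread('pics/t2.png');u,v=pix(T,g).astype(int);b=cv2.imread('pics/s2.png');u2,v2=pix(S,g).astype(int)
f=lambda i,u,v:cv2.resize(i[max(v-40,0):v+40,u-40:u+40],(400,400),interpolation=cv2.INTER_CUBIC)
cv2.imwrite('pics/g2.png',np.hstack([f(a,u,v),f(b,u2,v2)]))
```

```text
[[0.4839 0.3414 0.2058]
 [0.4832 0.3411 0.2037]
 [0.4822 0.3406 0.2019]] [[-0.857  -0.5153  0.0005]
 [-0.5153  0.857   0.0002]
 [-0.0006 -0.0001 -1.    ]] [ 0.7365 -0.4619 -1.6228] 0.20710448869997308
pred glass px [153.7119 143.6159]
pred glass px [170.5583 142.8989]
```

View pics/g2.png

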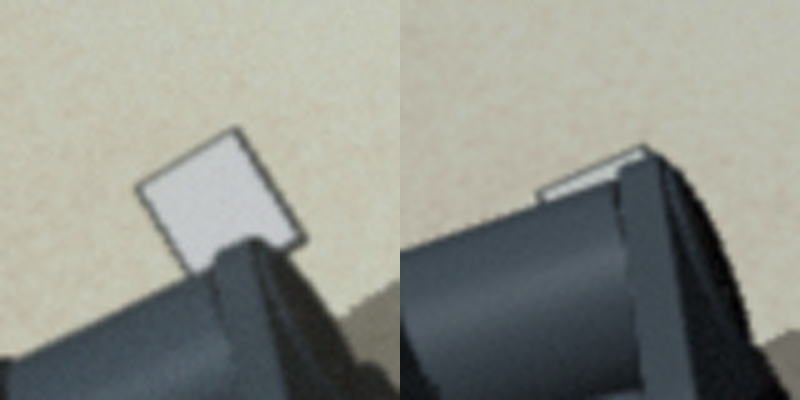

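```bash
cat >> h.py <<'E'
def glassR(az,tilt=30.):
    a=np.radians(az);t=np.radians(tilt);n=np.array([np.sin(t)*np.cos(a),np.sin(t)*np.sin(a),np.cos(t)])
    mx=np.array([np.sin(a),-np.cos(a),0]);return np.c_[mx,np.cross(n,mx),n]   # mirror axes
def toolR(M): return np.c_[-M[:,0],M[:,1],-M[:,2]]
E
python3 - <<'E'
from h import *
np.set_printoptions(precision=4,suppress=True)
M=glassR(23.2);R1=toolR(M);ax=np.array([.6407,-.1653,.2])
pf=ax-M[:,0]*.227-M[:,2]*.0036-M[:,2]*.002   # TCP at end (grasp point 2mm behind)
pre=pf-M[:,0]*.24
s=bot.read_state();p0=s['position'];R0=np.array(s['tcp_rot']);print(p0,pf,pre)
w=go(p0,R0,pre,R1);print(w)
Rm=R0@Ro.from_rotvec(w[3:]/2,degrees=True).as_matrix();pm=(p0+pre)/2
print(go(p0,R0,pm,Rm),go(pm,Rm,pre,R1))
E
```

```text
[0.4814 0.3402 0.2006] [0.5487 0.0422 0.1952] [0.4542 0.2628 0.1952]
[ 0.0632 -0.0523  0.0056 22.1808 25.4366 95.3512]
[ 0.0316 -0.0261  0.0028 11.0904 12.7183 47.6756] [ 0.0008 -0.0389  0.0134 11.0904 12.7183 47.6756]
```

Scaled: 0.0316 m is 0.1053, -0.0261 m is -0.087, 47.68 degrees is 0.4161.

Request:
play_rows(
  motion=[
    [[0.0133, -0.01, 0, 0.0121, 0.0139, 0.052], [0.0267, -0.0217, 0.0023, 0.0242, 0.0278, 0.104], [0.04, -0.0333, 0.0033, 0.0363, 0.0416, 0.156], [0.0533, -0.0433, 0.0047, 0.0484, 0.0555, 0.208], [0.0667, -0.0543, 0.006, 0.0605, 0.0694, 0.2601], [0.08, -0.0653, 0.0067, 0.0726, 0.0833, 0.3121], [0.0933, -0.0767, 0.008, 0.0846, 0.0971, 0.3641], [0.1053, -0.087, 0.0093, 0.0968, 0.111, 0.4161]],
  ],
)

```text
time_s: 6.3
position: [0.4673, 0.3014, 0.1964]
tcp_rot: [[-0.943, 0.271, -0.194], [0.31, 0.927, -0.213], [0.122, -0.261, -0.958]]
force: [-0.5, 0.3, -1.8]
opening: 0.206
grasp_force: 30.0
```

Scaled: -0.0389 m is -0.1297, -0.034 m is -0.1133, 47.68 degrees is 0.4161.

Request:
play_rows(
  motion=[
    [[0.0003, -0.0167, 0.0057, 0.0121, 0.0139, 0.052], [0.0007, -0.0333, 0.0113, 0.0242, 0.0278, 0.104], [0.001, -0.05, 0.0167, 0.0363, 0.0416, 0.156], [0.0013, -0.0667, 0.0223, 0.0484, 0.0555, 0.208], [0.0017, -0.0833, 0.028, 0.0605, 0.0694, 0.2601], [0.002, -0.1, 0.0333, 0.0726, 0.0833, 0.3121], [0.0023, -0.1133, 0.039, 0.0846, 0.0971, 0.3641], [0.0027, -0.1297, 0.0447, 0.0968, 0.111, 0.4161]],
  ],
)

```text
time_s: 6.97
position: [0.4541, 0.263, 0.1935]
tcp_rot: [[-0.389, 0.796, -0.463], [0.921, 0.336, -0.196], [-0.001, -0.503, -0.865]]
force: [0.5, 0.5, -2.1]
opening: 0.202
grasp_force: 30.0
```

Request:
play_rows(
  motion=[
    [[0, 0, 0, 0, 0, 0], [0, 0, 0, 0, 0, 0], [0, 0, 0, 0, 0, 0], [0, 0, 0, 0, 0, 0]],
  ],
)

```text
time_s: 7.3
position: [0.4546, 0.2636, 0.1955]
tcp_rot: [[-0.396, 0.796, -0.458], [0.918, 0.343, -0.197], [0.001, -0.499, -0.867]]
force: [-0.9, 0.5, -2.6]
opening: 0.205
grasp_force: 30.0
```

Run:
```python
from h import *
np.set_printoptions(precision=4,suppress=True)
T=cap('top','t3.png');S=cap('side','s3.png');W=cap('wrist','w3.png');s=bot.read_state();p=np.array(s['position']);R=np.array(s['tcp_rot'])
print(p,R,s['joint_positions'])
g=p-R[:,2]*.0056-R[:,0]*.227
print(-W['R'].T@W['t'],W['R'][2])
im=[]
for c in(T,S):
    u,v=pix(c,g);print(u,v);u,v=int(u),int(v)
    im.append(cv2.resize(c['frame'][v-33:v+33,u-44:u+44,::-1],(400,300),interpolation=cv2.INTER_CUBIC))
w=cv2.resize(W['frame'][:,:,::-1],(480,300))
cv2.imwrite('pics/c3.png',np.vstack([np.hstack(im),np.pad(w,((0,0),(160,160),(0,0)))]))
```

```text
[0.4548 0.2637 0.196 ] [[-0.3952  0.7967 -0.4573]
 [ 0.9186  0.3429 -0.1964]
 [ 0.0003 -0.4977 -0.8674]] [19.0759 38.8012 79.5053 -2.0734 91.4722 -3.7068]
[0.4894 0.3639 0.3222] [-0.3267 -0.4485 -0.8319]
308.72362915509933 182.55658440574638
324.06823260684354 196.3791770099631
```

View pics/c3.png

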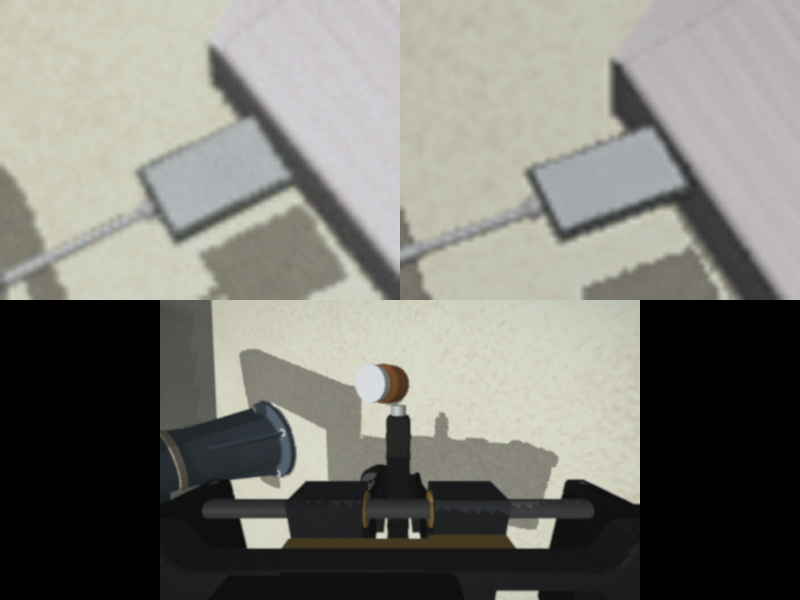

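```bash
cat > inhand.py <<'E'
from h import *
from scipy.optimize import least_squares
np.set_printoptions(precision=4,suppress=True)
def fit(T,S,p,R,tc,sc):
    M=np.c_[-R[:,0],R[:,1],-R[:,2]];gp=p-R[:,2]*.002
    L=np.array([[191,28,3.6],[263,28,3.6],[263,-28,3.6],[191,-28,3.6]])/1e3
    sg=np.array([.003,.0025,.0025,1.,6,2])
    def X(q): return gp+(q[:3]+Ro.from_rotvec(q[3:],degrees=True).apply(L))@M.T
    def res(q):
        x=X(q);r=[(pix(T,a)-t)/.5 for a,t in zip(x,tc)]+[(pix(S,a)-t)/.5 for a,t in zip(x,sc)]
        return np.r_[np.ravel(r),q/sg]
    o=least_squares(res,np.zeros(6),x_scale=sg);J=o.jac;print('q',o.x,'sd',np.sqrt(np.diag(np.linalg.inv(J.T@J))))
    print((o.fun[:16]*.5).reshape(2,-1).round(2));return o.x
E
python3 - <<'E'
from inhand import *
T=cap('top');S=cap('side')
P=[];
for i in range(2): s=bot.read_state();P.append(s['position']);
p=np.mean(P,0);R=np.array(s['tcp_rot']);print(p)
k=88/400
tc=np.array([[146,172],[248,122],[288,176],[184,229]])*k+[308-44,182-33]-.5+.5*k
sc=np.array([[135,169],[251,131],[283,184],[167,229]])*k+[324-44,196-33]-.5+.5*k
q=fit(T,S,np.array([.4546,.2635,.1955]),R,tc,sc)
E
```

```text
[0.4549 0.2636 0.1961]
q [ 0.003  -0.0025 -0.004  -0.4586  5.0203  2.409 ] sd [0.0008 0.0021 0.0022 0.7913 0.7963 0.6731]
[[-1.12 -0.54  0.41 -0.26  0.63  0.17 -1.25 -0.19]
 [-0.45  0.03  0.04  0.25  1.36  0.75 -0.11 -0.48]]
```

```bash
cat > joint.py <<'E'
from h import *
from scipy.optimize import least_squares
np.set_printoptions(precision=4,suppress=True)
T=cap('top');S=cap('side')
k=88/400;f=lambda a,u,v,k,w,h:np.array(a)*k+[u-w,v-h]-.5+.5*k
L=np.array([[191,28,3.6],[263,28,3.6],[263,-28,3.6],[191,-28,3.6]])/1e3
F=np.array([[267,32,3],[267,-32,3],[187,-32,3]])/1e3
R1=np.array([[-.857,-.5153,.0],[-.5153,.857,0],[0,0,-1.]]);p1=np.array([.4825,.3408,.202])
R2=np.array([[-.3952,.7967,-.4573],[.9186,.3429,-.1964],[.0003,-.4977,-.8674]]);p2=np.array([.4548,.2636,.1958])
obs=[(T,0,p1,R1,F,f([[137,188],[237,127],[305,240]],153,143,.2,40,40)),
(S,1,p1,R1,F[:2],f([[140,190],[244,147]],170,142,.2,40,40)),
(T,0,p2,R2,L,f([[146,172],[248,122],[288,176],[184,229]],308,182,k,44,33)),
(S,1,p2,R2,L,f([[135,169],[251,131],[283,184],[167,229]],324,196,k,44,33))]
sg=np.array([.003,.0015,.002,1,6,2,1,1,1,1.])
def res(q):
    r=[]
    for c,i,p,R,l,o in obs:
        M=np.c_[-R[:,0],R[:,1],-R[:,2]]
        X=p-R[:,2]*.002+(q[:3]+Ro.from_rotvec(q[3:6],degrees=True).apply(l))@M.T
        r+=[(pix(c,x)+q[6+2*i:8+2*i]-y)/.6 for x,y in zip(X,o)]
    return np.r_[np.ravel(r),q/sg]
o=least_squares(res,np.zeros(10),x_scale=sg,loss='soft_l1');J=o.jac
print(o.x,np.sqrt(np.diag(np.linalg.inv(J.T@J))));print((res(o.x)[:-10]*.6).reshape(-1,2))
E
python3 joint.py
```

```text
[ 0.002  -0.0008 -0.0019 -0.7505  3.4805 -0.1565 -0.2277  0.1026 -0.3346
  0.4845] [0.0012 0.0017 0.0029 1.1227 0.9117 0.5091 0.4723 0.6098 0.5508 0.7577]
[[-0.4055  0.6779]
 [ 0.277   0.2177]
 [ 0.388  -0.2047]
 [-0.9856  0.6166]
 [ 0.7154 -1.0735]
 [-1.055  -0.8218]
 [ 1.0693 -0.4542]
 [ 0.5651  0.4586]
 [-1.9915 -0.0146]
 [-0.387  -0.2416]
 [ 0.7068  0.0065]
 [ 1.2364  0.869 ]
 [-0.9349 -0.4115]]
```

Run:
```python
from h import *
np.set_printoptions(precision=4,suppress=True)
T=cap('top');S=cap('side')
for z in(.58,.6): print(z,onz(T,(421.9,78.6),z),onz(S,(451,86.5),z))
print('foot',onz(T,np.array([82,200])/2.1+[300,0],.008),onz(S,np.array([84,209])/2+[320,15],.008))
print('lens',onz(T,np.array([112,92])/2.1+[300,0],.333),onz(S,np.array([124,91])/2+[320,15],.333))
print('tri wheel',tri(T,(421.9,78.6),S,(451,86.5)))
th=np.linspace(0,2*np.pi,73)
# cup foot: visible lower-left limb points
from scipy.optimize import least_squares
for n,i,k,o in((T,'pics/ta.png',2.1,[300,0]),(S,'pics/sb.png',2,[320,15])):
    a=cv2.imread(i)
    for ax,col in(((.6407,-.1653),(0,0,255)),((.63,-.165),(0,255,0))):
      for r,z in((.057,.152),(.066,.121)):
        pts=np.array([(pix(n,[ax[0]+r*np.cos(t),ax[1]+r*np.sin(t),z])-o)*k for t in th]).astype(int)
        cv2.polylines(a,[pts],True,col,1)
    cv2.imwrite(i.replace('.png','c.png'),a[230:400,80:280])
a=cv2.imread('pics/tac.png');b=cv2.imread('pics/sbc.png');cv2.imwrite('pics/cup.png',cv2.resize(np.hstack([a,b]),None,fx=2,fy=2))
```

```text
0.58 [ 0.6072 -0.1492  0.58  ] [ 0.5964 -0.1474  0.58  ]
0.6 [ 0.5958 -0.1426  0.6   ] [ 0.5811 -0.1403  0.6   ]
foot [ 0.8932 -0.0564  0.008 ] [ 0.8944 -0.054   0.008 ]
lens [ 0.8541 -0.075   0.333 ] [ 0.8551 -0.0734  0.333 ]
tri wheel [ 0.6402 -0.1679  0.5226]
```

View pics/cup.png

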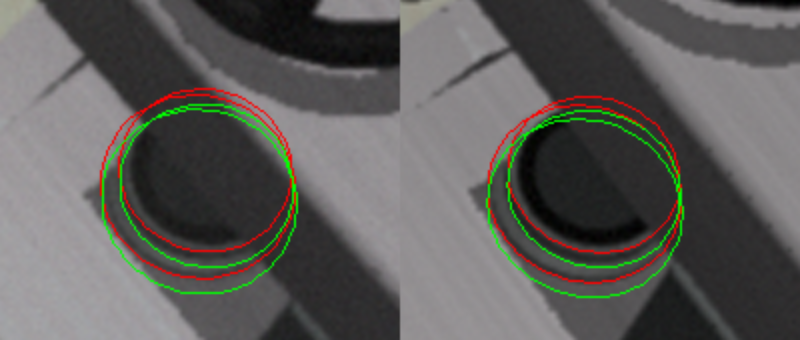

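Run:
```python
from h import *
np.set_printoptions(precision=4,suppress=True)
M=glassR(23.3);ax=np.array([.641,-.166,.2])
Q=Ro.from_rotvec([-.3,4.,.5],degrees=True).as_matrix();q=np.array([.002,-.001,-.002])
Mt=M@Q.T;R1=toolR(Mt)
pf=ax-M@np.array([.227,0,.0036])-Mt@q-Mt[:,2]*.002
pre=pf-M[:,0]*.23
s=bot.read_state();R0=np.array(s['tcp_rot']);p0=np.array(s['position']);print(s['time_s'],p0,pf,pre)
print(go(p0,R0,pre,R1),go(pre,R1,pf,R1))
# tester-frame positions of TCP & gripper body extremes
y=np.radians(-146.2);C=np.array([[np.cos(y),np.sin(y)],[-np.sin(y),np.cos(y)]])
for d in(0,.051,.15,.25):
    for e in(-.095,.095): 
        X=pf-R1[:,2]*d+R1[:,1]*e*(d>0);print(d,e,C@(X-ax)[:2],X[2])
```

```text
7.75 [0.455  0.2634 0.1961] [0.5495 0.0439 0.1963] [0.4585 0.2552 0.1963]
[-0.0089 -0.0001 -0.0002 -0.158  -4.049   0.4171] [-0.2294  0.002   0.016   0.      0.      0.    ]
0 -0.095 [-0.0408 -0.2253] 0.19625744664359054
0 0.095 [-0.0408 -0.2253] 0.19625744664359054
0.051 -0.095 [ 0.0148 -0.2401] 0.2874842610398111
0.051 0.095 [-0.1472 -0.2084] 0.19340012115624905
0.15 -0.095 [-0.0346 -0.2379] 0.37325464733372316
0.15 0.095 [-0.1966 -0.2063] 0.27917050745016103
0.25 -0.095 [-0.0845 -0.2358] 0.45989140116595756
0.25 0.095 [-0.2465 -0.2041] 0.36580726128239544
```

Scaled: -0.009 m is -0.03, -0.004 m is -0.0133, -4.05 degrees is -0.0353.

Request:
play_rows(
  motion=[
    [[-0.0133, 0, 0, -0.0009, -0.0175, 0.0017], [-0.03, 0, 0, -0.0014, -0.0353, 0.0035], [-0.03, 0, 0, -0.0014, -0.0353, 0.0035]],
  ],
)

```text
time_s: 8.0
position: [0.4584, 0.2552, 0.196]
tcp_rot: [[-0.42, 0.801, -0.426], [0.905, 0.336, -0.261], [-0.065, -0.495, -0.866]]
force: [-0.1, 0.8, -1.1]
opening: 0.206
grasp_force: 30.0
```

Request:
play_rows(
  motion=[
    [[-0.0333, 0, 0.0033, 0, 0, 0], [-0.0833, 0, 0.0067, 0, 0, 0], [-0.1333, 0, 0.01, 0, 0, 0], [-0.1833, 0, 0.0133, 0, 0, 0], [-0.2333, 0, 0.0167, 0, 0, 0], [-0.2833, 0.0033, 0.02, 0, 0, 0], [-0.3167, 0.0033, 0.0223, 0, 0, 0], [-0.3333, 0.0033, 0.0233, 0, 0, 0]],
  ],
)

```text
time_s: 8.67
position: [0.4993, 0.1609, 0.1958]
tcp_rot: [[-0.417, 0.802, -0.427], [0.906, 0.334, -0.259], [-0.065, -0.495, -0.866]]
force: [-0.2, -0.0, -1.1]
opening: 0.199
grasp_force: 30.0
```

Run:
```python
from h import *
np.set_printoptions(precision=4,suppress=True)
T=cap('top');S=cap('side');s=bot.read_state();p=np.array(s['position']);R=np.array(s['tcp_rot']);print(p,R,s['force'])
M=np.c_[-R[:,0],R[:,1],-R[:,2]]@Ro.from_rotvec([-.3,4.,.5],degrees=True).as_matrix()
Mt=np.c_[-R[:,0],R[:,1],-R[:,2]]
b=p-R[:,2]*.002+Mt@[.002,-.001,-.002]
L=np.array([[267,32,3],[267,-32,3],[187,-32,3],[187,32,3]])/1e3
im=[]
for c in(T,S):
    u,v=pix(c,b+M@[.227,0,0]).astype(int);k=400/88
    a=cv2.resize(c['frame'][v-33:v+33,u-44:u+44,::-1],(400,300),interpolation=cv2.INTER_CUBIC)
    pts=np.array([(pix(c,b+M@l)-[u-44,v-33]+.5)*k for l in L]).astype(int);cv2.polylines(a,[pts],True,(0,0,255),1);im.append(a)
cv2.imwrite('pics/c4.png',np.hstack(im))
```

```text
[0.4988 0.162  0.1958] [[-0.4177  0.8018 -0.4274]
 [ 0.9063  0.3343 -0.2587]
 [-0.0645 -0.4954 -0.8663]] [ 0.9182  0.2418 -0.6696]
```

View pics/c4.png

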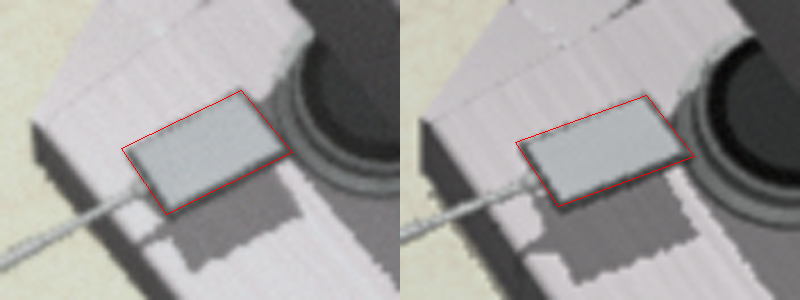

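Scaled: -0.1275 m is -0.425, 0.0084 m is 0.028.

Request:
play_rows(
  motion=[
    [[-0.0333, 0, 0.0023, 0, 0, 0], [-0.1, 0, 0.0067, 0, 0, 0], [-0.1667, 0.0013, 0.011, 0, 0, 0], [-0.2333, 0.002, 0.0153, 0, 0, 0], [-0.3, 0.0023, 0.02, 0, 0, 0], [-0.3667, 0.003, 0.0243, 0, 0, 0], [-0.4067, 0.0033, 0.0267, 0, 0, 0], [-0.425, 0.0033, 0.028, 0, 0, 0]],
  ],
)

```text
time_s: 9.43
position: [0.5497, 0.0444, 0.1963]
tcp_rot: [[-0.419, 0.802, -0.427], [0.906, 0.335, -0.26], [-0.065, -0.495, -0.866]]
force: [-0.9, -0.3, -0.9]
opening: 0.204
grasp_force: 30.0
```

Request:
play_rows(
  motion=[
    [[0, 0, 0, 0, 0, 0], [0, 0, 0, 0, 0, 0], [0, 0, 0, 0, 0, 0], [0, 0, 0, 0, 0, 0], [0, 0, 0, 0, 0, 0], [0, 0, 0, 0, 0, 0]],
  ],
)

```text
time_s: 9.93
position: [0.5489, 0.0464, 0.1964]
tcp_rot: [[-0.42, 0.801, -0.427], [0.905, 0.337, -0.26], [-0.065, -0.495, -0.866]]
force: [0.7, 0.0, -0.7]
opening: 0.206
grasp_force: 30.0
```

Run:
```python
from h import *
np.set_printoptions(precision=4,suppress=True)
T=cap('top');S=cap('side');P=[]
for i in range(3): s=bot.read_state();P.append(s['position']);cap('wrist')
p=np.mean(P,0);R=np.array(s['tcp_rot']);Mt=np.c_[-R[:,0],R[:,1],-R[:,2]]
M=Mt@Ro.from_rotvec([-.3,4.,.5],degrees=True).as_matrix()
b=p-R[:,2]*.002+Mt@[.002,-.001,-.002];g=b+M@[.227,0,.0036]
ax=np.array([.641,-.166,0]);port=ax+[0,0,.285];a=np.radians(23.3);cam=ax+[.23*np.cos(a),.23*np.sin(a),.333]
n=M[:,2];im=port-2*n*(n@(port-g));t=(n@(g-cam))/(n@(im-cam));h=cam+t*(im-cam)
print(s['time_s'],p,'glass',g,'n az/tilt',np.degrees(np.arctan2(n[1],n[0])),np.degrees(np.arccos(n[2])),'reflection on glass xy',M.T@(h-g),s['force'],s['grasp_force'])
L=np.array([[267,32,3],[267,-32,3],[187,-32,3],[187,32,3]])/1e3;o=[]
for c in(T,S):
    u,v=pix(c,g).astype(int);k=400/88
    q=cv2.resize(c['frame'][v-33:v+33,u-44:u+44,::-1],(400,300),interpolation=cv2.INTER_CUBIC)
    pts=np.array([(pix(c,b+M@l)-[u-44,v-33]+.5)*k for l in L]).astype(int);cv2.polylines(q,[pts],True,(0,0,255),1);o.append(q)
F=cv2.resize(T['frame'][:300,:,::-1],(640,300));cv2.imwrite('pics/c5.png',np.vstack([np.hstack(o),np.pad(F,((0,0),(80,80),(0,0)))]))
```

```text
10.1333 [0.549  0.046  0.1964] glass [ 0.6405 -0.1639  0.2001] n az/tilt 23.29910014261233 30.01348451945062 reflection on glass xy [ 0.0021 -0.0004 -0.    ] [ 0.4685  0.3508 -0.8271] 29.982340335845947
```

View pics/c5.png

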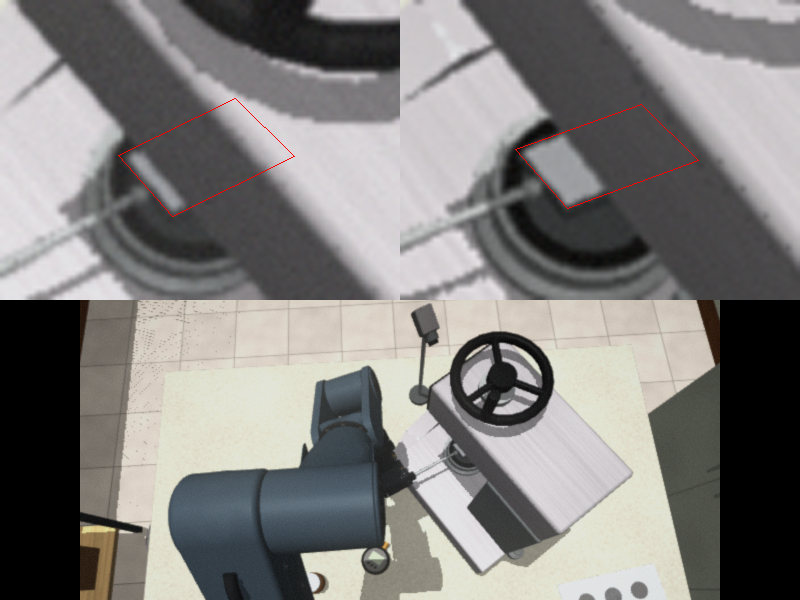

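```bash
python3 -c "
from rig import bot
print(bot.hand_in())"
```

```text
the job is handed in; nothing more can be done
None
```

The job is handed in, with the gripper still holding the mirror by its handle: I measure the middle of the glass about 2 mm from the view point, facing the bisector. By calculation the port's reflection falls about 2 mm from mid-glass. I could not look through the bench camera to confirm this. I saw no contact with the tester or camera, and the other things on the bench were left alone.

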